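# Hang the washed pail up to drip

## Task

The small metal pail has just been washed and its wire bail is folded down at its side. With the pail still standing on the table, swing the bail upright, then lift the pail by the bail and hang it on the drying stand so that the bail's wire lies across both upturned prongs, between their tips and the cross bar. Keep the pail from tipping over, leave it hanging still and straight down over the drip tray, and do not disturb the other things.

Things in the scene. Friction and masses are not known exactly. Their poses are not given: they have to be found in the camera images.
- pail: loose open metal pail, 90 mm high, 92 mm across the rim, 84 mm across the foot, 0.28 to 0.46 kg in all, empty. Origin: centre of its underside; z up its axis, the bail's hinge runs along its y axis, and the folded-down bail reaches out to its +x side. It stands at any yaw.
- pivot (a point): point on the pail's axis, midway between the two bail hinges, 80 mm above the underside; same axes as the pail. Led round, the top bar must keep to its 95 mm circle about this point or a millimetre or two outside it: pressed inwards, the bail pushes the pail over; a small pull outwards only lifts the pail a little, which is harmless
- bail (a joint): angle of the wire bail about the hinge line (rad): 0 = level, reaching out along the pail's +x; grows as it is raised; pi/2 = upright over the pail; stops at -0.3 and 3.44. The hinge is slightly stiff (0.02 N m), so the bail stays where it is left. It starts folded, between -0.25 and 0.25.
- crown (a point): middle of the bail's straight top bar, 95 mm from the hinge line; turns with the bail: x points from hinge to bar, y along the bar. The bail is 5 mm wire: two legs 112 mm apart, chamfered into a straight top bar 92 mm long, parallel to the pail's y axis.
- stand: fixed steel drying stand. Origin: on the table below the hanging place; yaw within 0.4 rad. Drip tray 190 x 160 mm, 14 mm high (x -80 to +110 mm). A post 20 x 30 mm at x = +90 mm carries a cross bar 90 mm wide along y, top 239 mm above the table; nothing stands above it. From the cross bar two prongs run level to -x, towards the robot.
- seat (a point): hanging place, 241.5 mm above the table, same axes as the stand: here comes the middle of the bail's bar when it lies on both prongs, along the stand's y (x -25 to +70 mm of it will do). The bar must pass over the tips while the prongs go in between the legs, under the bar and over the rim. Either way round.
- pot: bystander: loose plain metal pot without bail, 80 mm across, 70 mm high; origin centre of underside
- mug: bystander: loose white mug, 80 mm across, 90 mm high, handle at +y; origin centre of underside
- brush: bystander: loose white-handled brush, 160 mm long, lying along its x; origin at the middle of its underside
- roller (a point): same point as the crown: centre of a black plastic roller, 16 mm thick, 40 mm long, on the middle of the top bar. It turns freely about the bar, so it can be pinched from above and led round the arc with the gripper pointing down all the way. 41 mm are free between roller and rim when the bail lies level.
- prong_tips (a point): midpoint between the upturned tips of the two prongs, 257 mm above the table, at stand x = -36 mm; same axes as the stand. The prongs are 8 mm round bars, 64 mm apart (stand y = +-32 mm), axis 235 mm above the table; they run level from the cross bar and bend up at x = -26 mm.

How it is judged:
By the outcome, as a careful person would: the job done as asked, in the order asked, and still so for the second after the job is handed in, with the robot touching nothing.
It also fails if it takes over 67 s, if anything falls off the work surface, if the arm or the gripper's body presses on something with over 40 N, if the wrist force passes 120 N, or if a joint passes its speed limit or range.

## Robot

A 7-joint arm with a two-finger parallel gripper is mounted at the origin on the work surface. World frame = base frame: x ahead of the robot, y to its left, z up, the work surface at z = 0. Lengths are in mm, angles in rad, forces in N, time in s.
With the tool pointing down it reaches from about 425 to 1025 mm from the base axis. Payload 3.6 kg.
Tool frame: the origin (TCP) lies at the very end of the fingers, on their centre line; the grasp point (between the pads) lies 19 mm behind it; z points along the fingers, y is the line along which they close (so a half turn about z gives the same grasp; the last joint's range is limited). The gripper opens to 85 mm and grips with 20 to 120 N. Pads are 22 mm wide; open, the fingers measure 114 mm over their backs; the gripper's body (76 mm by 85 mm) begins 54 mm behind the grasp point. The pads swing forward as they close: fully open they stand 13 mm farther back than shut.
Start: joints at [1.077, 0.591, 0.048, 1.609, -0.033, 0.943, -0.034], TCP at [282.196, -667.829, 193.702] pointing down, gripper open.
Joint ranges: [-2.69, 2.69], [-0.47, 2.24], [-1.27, 1.36], [0.19, 2.51], [-1.53, 4.68], [0.08, 2.07], [-3.09, 3.09]. Speed limits (rad/s): [2.57, 2.57, 3.14, 3.14, 3.14, 3.14, 3.14].

## Interface

Orientations are given as a unit quaternion [w, x, y, z].
In Python, from rig import robot, read_camera, workorder, nets gives the robot as it stands.
- The arm moves only by the shell command python3 -m inch 'ROWS'. ROWS is JSON, a list of rows, each a list of 7 numbers: the opening, from 0 (shut) to 1 (fully open), then the shift along the tool's x, y, z in m, then the turn, a rotation vector about the tool's x, y, z in degrees. A call has 1 to 5 rows; each row shifts and turns the commanded pose from where the row before left it, along the tool's axes as they then stand; what a row does not reach is not made up. A row lasts 1/10 s, in which the tool goes at most 50 mm and 8.59 degrees, less where a joint would pass 70% of its speed; a pose out of reach is approached as far as the arm can. A call with a gripper value outside its range is refused whole. The fingers move at their own pace and stop on an object; the grip force is fixed at half the most. Time passes only in rows, so rows that do not move let the fingers close. It gives the time, the measured TCP pose, the force, the opening and the grip force at its end, in the units of the state.
- robot.state(): the state, without advancing time (a new reading comes with each control period).
- read_camera(name): name is "scene" or "top" or "wrist"; returns a dict with "pixels" (480x640x3 uint8, red, green, blue), "z_map" (480x640 float32, mm along the optical axis (not along the pixel's ray), 0 where there is no reading), "fx", "fy", "cx", "cy" (pixels), "dist_coeffs" ([k1, k2, p1, p2, k3] as OpenCV has them; the pictures are not rectified), "R" (3x3) and "t" (3): a world point X has camera coordinates R X + t; the wrist camera has in their place "tool_from_camera" (4x4, takes a point from camera to tool coordinates, whose origin is the TCP and whose axes are the flange's). Camera axes: x right, y down, z forward; pixel columns grow to the right and rows downward; lengths in mm; the calibration is good to about 2 mm. A picture is of the moment at which its call begins: read the wrist's pose just before it.
- workorder.close_job(): hands the job in; it is judged then, once.
Trained networks look in the newest picture that a camera, given by its name, has taken for a name from the list of things; names that differ only in an ending like _2 or _b are one class to them, and where a whole thing is asked for, a point or a joint stands for the part that bears it (a point fixed in the world has none). Each returns a list of dicts, best first, with "p" (0 to 1); they miss things now and then, are a little off and sometimes report something else, mostly with a low value. They report only what shows in the picture. A call takes as long as a camera call.
- nets.look_for(camera, thing): "xyz" ([x, y, z] in mm, in world coordinates, good to about 4 mm: the middle of the surface that is visible of it).
The state is a dict: "clock": time; "joint_positions": joint angles; "joint_velocities": joint speeds; "effort": joint torques, N m; "tcp_pos": TCP position; "tool_rot": TCP orientation; "contact_force": force on the tool from outside, world axes, zero at the start; "torque": the same for the moment, N m; "finger_gap": opening from 0.0 (shut) to 1.0 (fully open); "grip_force": force on a finger pad.
Only numpy, scipy, OpenCV 4.12 (cv2) and the standard library are available. Lean on these libraries where they do the work, as an engineer would, in place of code of your own. Each camera call takes 0.05 s, during which the arm holds its last target. There are 200 camera calls.

## Working session

There is one attempt and no reset: what is moved stays moved. The work goes in short steps, Python scripts to look and compute and a shell command to move; the robot and the scene stay as the last step left them, time stands still between calls to the robot, and variables do not carry over. Pictures are saved under pics/ and viewed, at most 11 in all, crops included, and the job is handed in when it is done.

```bash
ls; mkdir -p pics; cat > h.py <<'E'
import numpy as np,cv2
from rig import robot,read_camera,workorder,nets
def cloud(c):
    v,u=np.nonzero(c['z_map']>0); z=c['z_map'][v,u]
    K=np.array([[c['fx'],0,c['cx']],[0,c['fy'],c['cy']],[0,0,1]])
    p=cv2.undistortPoints(np.c_[u,v].astype(np.float64)[:,None],K,np.array(c['dist_coeffs']))[:,0]
    P=np.c_[p*z[:,None],z]
    if 'R' in c: W=(P-np.array(c['t']))@np.array(c['R'])
    else:
        from scipy.spatial.transform import Rotation as Ro
        T=np.array(c['tool_from_camera']); s=c['state']
        q=s['tool_rot']; R=Ro.from_quat([q[1],q[2],q[3],q[0]]).as_matrix()
        W=(P@T[:3,:3].T+T[:3,3])@R.T+np.array(s['tcp_pos'])
    return u,v,W
def grab(n):
    s=robot.state(); c=read_camera(n); c['state']=s; return c
E
python3 - <<'E'
from h import *
print(robot.state())
for n in['top','scene']:
    c=grab(n); cv2.imwrite(f'pics/{n}1.png',c['pixels'][:,:,::-1])
    for t in['pail','roller','stand','prong_tips','pot','mug','brush']:
        print(n,t,[(np.round(d['xyz']),round(d['p'],2)) for d in nets.look_for(n,t)[:2]])
    u,v,W=cloud(c); np.savez(f'{n}1.npz',u=u,v=v,W=W,px=c['pixels'])
E
```

```text
pics
{'clock': 0.0, 'joint_positions': array([ 1.07751764,  0.59214432,  0.04828461,  1.60984902, -0.03330125,
        0.94268293, -0.03366587]), 'joint_velocities': array([ 0.00020988,  0.00051143,  0.00133362,  0.00063312, -0.0009726 ,
       -0.00104405,  0.00102795]), 'effort': array([-1.47763207e-03, -5.48696995e+01,  1.54653490e+00, -1.98122871e+01,
        9.42412909e-03,  8.57746607e-03, -4.37119866e-06]), 'tcp_pos': array([ 281.83162673, -666.97686595,  192.51247346]), 'tool_rot': array([-1.10336838e-03,  9.80075422e-01,  1.98622428e-01, -2.84941019e-04]), 'contact_force': array([-0.49518619,  0.18775766, -0.46360963]), 'torque': array([-0.02698479, -0.00830575,  0.01025291]), 'grip_force': 0.0, 'finger_gap': 0.9988919235469769}
top pail [(array([ 575., -223.,   42.]), 0.78)]
top roller []
top stand [(array([615., 152.,   5.]), 0.72)]
top prong_tips [(array([613., 157.,   4.]), 0.8)]
top pot [(array([390., -28.,   9.]), 0.66)]
top mug [(array([782., -40.,  41.]), 0.74)]
top brush [(array([ 564., -399.,   19.]), 0.8)]
scene pail [(array([ 569., -218.,   64.]), 0.81), (array([645., 176.,   1.]), 0.63)]
scene roller [(array([645., 175.,   3.]), 0.7), (array([ 648., -181.,   66.]), 0.47)]
scene stand [(array([645., 174.,   2.]), 0.56), (array([ 640., -177.,   72.]), 0.42)]
scene prong_tips [(array([643., 176.,   4.]), 0.88)]
scene pot [(array([374., -27.,  44.]), 0.58)]
scene mug [(array([772., -38.,  53.]), 0.86), (array([ 577., -391.,   17.]), 0.72)]
scene brush [(array([ 575., -395.,   16.]), 0.69)]
```

View pics/top1.png

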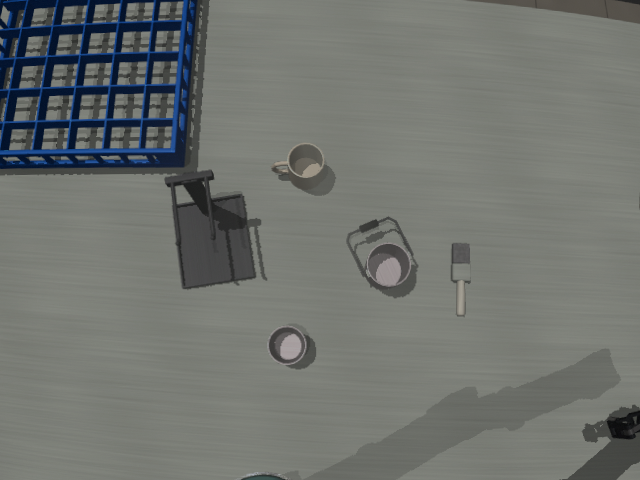

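View pics/scene1.png

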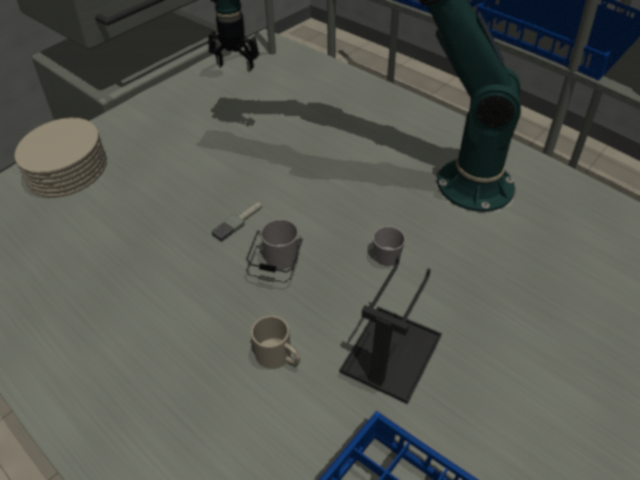

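```bash
python3 - <<'E'
import numpy as np
for n in['top','scene']:
    d=np.load(n+'1.npz'); W=d['W'];u,v=d['u'],d['v']
    def st(nm,m):
        P=W[m]; print(n,nm,len(P)); 
        if len(P)>3:
            c=P.mean(0); w,V=np.linalg.eigh(np.cov(P[:,:2].T)); print('  mean',c.round(1),'ang',np.arctan2(V[1,1],V[0,1]).round(3),'sd',np.sqrt(w).round(1),'min',np.percentile(P,1,0).round(),'max',np.percentile(P,99,0).round())
    near=lambda x,y,r:np.hypot(W[:,0]-x,W[:,1]-y)<r
    st('rim',near(575,-223,150)&(W[:,2]>84)&(W[:,2]<100))
    P=W[near(575,-223,62)&(W[:,2]>84)&(W[:,2]<100)]
    A=np.c_[2*P[:,:2],np.ones(len(P))]; s=np.linalg.lstsq(A,(P[:,:2]**2).sum(1),rcond=None)[0]
    print('  circ',s[:2],np.sqrt(s[2]+s[0]**2+s[1]**2))
    st('bail',near(575,-223,140)&~near(*s[:2],54)&(W[:,2]>40)&(W[:,2]<120))
    st('standhi',near(640,170,160)&(W[:,2]>225)&(W[:,2]<275))
    st('tips',near(640,170,160)&(W[:,2]>248)&(W[:,2]<275))
    st('tray',near(640,170,160)&(W[:,2]>8)&(W[:,2]<20))
E
```

```text
top rim 266
  mean [ 558.9 -226.9   88.7] ang 2.15 sd [28.5 35.1] min [ 513. -273.   84.] max [ 603. -178.   95.]
  circ [ 557.80723208 -225.6717358 ] 45.14704282915429
top bail 415
  mean [ 619.9 -194.5   72. ] ang 2.026 sd [30.8 42.7] min [ 534. -275.   62.] max [ 662. -139.   84.]
top standhi 975
  mean [640.1 161.1 237.6] ang -2.894 sd [28.9 42.1] min [546. 110. 226.] max [689. 212. 255.]
top tips 32
  mean [552.9 140.5 253.6] ang 1.787 sd [ 1.9 32.6] min [542. 108. 249.] max [562. 177. 258.]
top tray 728
  mean [605.  149.3  12.2] ang -2.884 sd [59.4 79.9] min [497.  60.   8.] max [773. 257.  19.]
scene rim 219
  mean [ 561.7 -224.9   87.9] ang 1.055 sd [30.1 33.5] min [ 517. -272.   84.] max [ 608. -178.   94.]
  circ [ 562.27168741 -225.07506007] 44.939461911541876
scene bail 309
  mean [ 625.8 -189.7   70.6] ang 2.149 sd [30.4 40.7] min [ 539. -274.   60.] max [ 664. -138.   83.]
scene standhi 1009
  mean [645.2 165.6 237.1] ang -2.914 sd [29.4 45.7] min [550. 112. 225.] max [694. 216. 254.]
scene tips 39
  mean [557.8 142.6 252.4] ang 1.796 sd [ 2.3 33.1] min [546. 110. 248.] max [569. 180. 257.]
scene tray 768
  mean [619.3 163.3  12.3] ang -3.086 sd [59.1 75.1] min [498.  63.   8.] max [714. 252.  19.]
```

```bash
cat >> h.py <<'E'
from scipy.spatial.transform import Rotation as Ro
def go(target,yaw=None):
    """print tool-frame shift (mm) to world target TCP, and tool-z turn (deg) to tool-y world yaw"""
    s=robot.state(); q=s['tool_rot']; R=Ro.from_quat([q[1],q[2],q[3],q[0]]).as_matrix()
    print('tcp',s['tcp_pos'].round(1),'shift',(R.T@(np.array(target)-s['tcp_pos'])).round(1),'tilt z',R[:,2].round(4))
    if yaw is not None:
        y=np.arctan2(R[1,1],R[0,1]); d=-(yaw-y)
        print(' tooly yaw',y.round(4),'turn z deg',np.degrees(d).round(2))
        c,s_=np.cos(yaw),np.sin(yaw); Rn=np.array([[s_,c,0],[-c,s_,0],[0,0,-1]])
        print(' shift if after turn',(Rn.T@(np.array(target)-s['tcp_pos'])).round(1))
E
python3 - <<'E'
from h import *
for n in['top','scene']:
    d=np.load(n+'1.npz'); W=d['W'];px=d['px'][d['v'],d['u']].astype(int)
    m=(np.hypot(W[:,0]-560,W[:,1]+225)<130)&(W[:,2]>50)&(px.max(1)<45)&(np.hypot(W[:,0]-560,W[:,1]+225)>60)
    P=W[m]; print(n,len(P),np.median(P,0).round(1),P.min(0).round(),P.max(0).round())
    c=np.median(P,0)
    print(np.arctan2(c[1]+225.4,c[0]-(557.8 if n=='top' else 562.3)))
    m=(np.hypot(W[:,0]-c[0],W[:,1]-c[1])<45)&(W[:,2]>50)&(np.hypot(W[:,0]-560,W[:,1]+225)>75); w,V=np.linalg.eigh(np.cov(W[m,:2].T)); print('bar dir',np.arctan2(V[1,1],V[0,1]), W[m].mean(0))
go([640,-180,200],.5)
E
```

```text
return _methods._mean(a, axis=axis, dtype=dtype,
  ret = um.true_divide(
Traceback (most recent call last):
ValueError: zero-size array to reduction operation minimum which has no identity
```

```bash
python3 - <<'E'
from h import *
go([640,-182,250],.48)
E
```

```text
tcp [ 282.2 -667.8  193.7] shift [ 518.7 -308.2  -56.3] tilt z [-0. -0. -1.]
 tooly yaw -1.1709 turn z deg -94.59
 shift if after turn [-265.7  541.7  -56.3]
```

```bash
R='x'
python3 -m inch '[[1,0.04,-0.0237,-0.0043,0,0,0],[1,0.04,-0.0237,-0.0043,0,0,0],[1,0.04,-0.0237,-0.0043,0,0,0],[1,0.04,-0.0237,-0.0043,0,0,0],[1,0.04,-0.0237,-0.0043,0,0,0]]'
python3 -m inch '[[1,0.04,-0.0237,-0.0043,0,0,0],[1,0.04,-0.0237,-0.0043,0,0,0],[1,0.04,-0.0237,-0.0043,0,0,0],[1,0.04,-0.0237,-0.0043,0,0,0],[1,0.04,-0.0237,-0.0043,0,0,0]]'
python3 -m inch '[[1,0.04,-0.0237,-0.0043,0,0,0],[1,0.04,-0.0237,-0.0043,0,0,0],[1,0.04,-0.0237,-0.0043,0,0,0],[1,0,0,0,0,0,-7.9],[1,0,0,0,0,0,-7.9]]'
python3 -m inch '[[1,0,0,0,0,0,-7.9],[1,0,0,0,0,0,-7.9],[1,0,0,0,0,0,-7.9],[1,0,0,0,0,0,-7.9],[1,0,0,0,0,0,-7.9]]'
python3 -m inch '[[1,0,0,0,0,0,-7.9],[1,0,0,0,0,0,-7.9],[1,0,0,0,0,0,-7.9],[1,0,0,0,0,0,-7.9],[1,0,0,0,0,0,-7.9]]'
python3 - <<'E'
from h import *
go([640,-182,250],.48)
c=grab('wrist'); cv2.imwrite('pics/w1.png',c['pixels'][:,:,::-1]); print(c['tool_from_camera'])
u,v,W=cloud(c); np.savez('w1.npz',u=u,v=v,W=W,px=c['pixels'])
print(nets.look_for('wrist','roller')[:2],nets.look_for('wrist','pail')[:2])
E
```

```text
clock: 1.3
tcp_pos: [421.3, -479.3, 215.6]
tool_rot: [0.0, 0.98, 0.199, 0.0]
contact_force: [0.6, -0.3, -0.6]
finger_gap: 1.004
grip_force: 0.0
clock: 1.8
tcp_pos: [559.4, -292.2, 237.2]
tool_rot: [0.0, 0.98, 0.199, 0.0]
contact_force: [0.8, -0.6, -0.9]
finger_gap: 1.001
grip_force: 0.0
clock: 2.3
tcp_pos: [642.8, -178.3, 249.8]
tool_rot: [-0.0, 0.942, 0.337, 0.0]
contact_force: [-0.3, -0.4, -1.2]
finger_gap: 0.997
grip_force: 0.0
clock: 2.8
tcp_pos: [641.2, -181.7, 249.7]
tool_rot: [0.0, 0.774, 0.633, -0.0]
contact_force: [-0.9, -0.3, 0.4]
finger_gap: 1.003
grip_force: 0.0
clock: 3.3
tcp_pos: [641.2, -181.8, 249.7]
tool_rot: [0.0, 0.515, 0.857, -0.0]
contact_force: [0.1, 0.1, -0.7]
finger_gap: 1.001
grip_force: 0.0
tcp [ 641.2 -181.8  249.7] shift [ 0.4 -1.1 -0.3] tilt z [ 0.e+00 -3.e-04 -1.e+00]
 tooly yaw 0.489 turn z deg 0.51
 shift if after turn [-0.4 -1.1 -0.3]
[[ 2.48042056e-04 -9.45261245e-01 -3.26314445e-01  8.35368875e+01]
 [ 9.99999956e-01  1.81640961e-04  2.33958031e-04 -6.47539705e-01]
 [-1.61879391e-04 -3.26314488e-01  9.45261249e-01 -1.79921153e+02]
 [ 0.00000000e+00  0.00000000e+00  0.00000000e+00  1.00000000e+00]]
[] [{'xyz': [560.9, -234.2, 56.2], 'p': 0.96}]
```

View pics/w1.png

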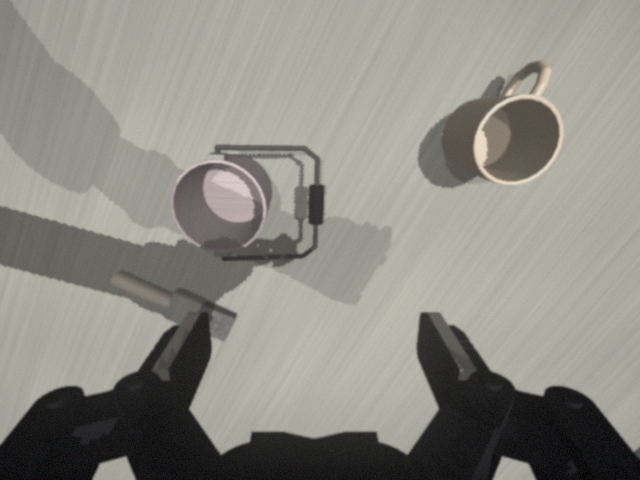

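The wrist picture shows the pail at about (222,205), the level bail with the dark roller at (316,204), its bar nearly upright in the picture, so tool y lies along the pail's x.

```bash
cat > m.py <<'E'
from h import *
d=np.load('w1.npz'); W=d['W'];u,v=d['u'],d['v']; px=d['px'][v,u].astype(int)
m=(abs(u-316)<14)&(abs(v-204)<26)&(W[:,2]>55)
dk=m&(px.max(1)<55)
P=W[dk]; print('roller',len(P),P.mean(0).round(1),'ztop',np.percentile(P[:,2],[50,80,90,98]).round(1))
mb=(abs(u-316)<12)&(abs(v-204)<38)&(W[:,2]>55)
w,V=np.linalg.eigh(np.cov(W[mb,:2].T)); a=np.arctan2(V[1,1],V[0,1]); print('bar dir-90',a-np.pi/2, a+np.pi/2)
m=(u>165)&(u<275)&(v>145)&(v<255)&(W[:,2]>85)&(W[:,2]<95); Q=W[m]
for k in range(4):
    A=np.c_[2*Q[:,:2],np.ones(len(Q))]; s=np.linalg.lstsq(A,(Q[:,:2]**2).sum(1),rcond=None)[0]; r=np.sqrt(s[2]+s[0]**2+s[1]**2)
    e=abs(np.hypot(*(Q[:,:2]-s[:2]).T)-r); Q=Q[e<4]
print('rim',s[:2].round(1),r.round(1),len(Q),np.median(Q[:,2]))
c=P.mean(0); dd=c[:2]-s[:2]; print('yaw',np.arctan2(dd[1],dd[0]),'dist',np.hypot(*dd))
E
python3 m.py
```

```text
roller 228 [ 644.5 -187.3   71.8] ztop [71.8 72.7 73.2 73.8]
bar dir-90 0.46542714825670606 3.607019801846499
rim [ 560.6 -226.1] 44.2 1206 89.20857867898118
yaw 0.43344652826164626 dist 92.45605275744177
```

```bash
python3 - <<'E'
from h import *
go([644.8,-186.5,46.5],.45)
E
```

```text
tcp [ 641.2 -181.9  249.5] shift [ -5.8   1.1 203. ] tilt z [-0.e+00  2.e-04 -1.e+00]
 tooly yaw 0.4804 turn z deg 1.74
 shift if after turn [  5.7   1.3 203. ]
```

```bash
sed -i 's/\[\[s_,c,0\],\[-c,s_,0\]/[[-s_,c,0],[c,s_,0]/' h.py
python3 -m inch '[[0.45,-0.0058,0.0011,0.02,0,0,1.8],[0.45,0,0,0.03,0,0,0],[0.45,0,0,0.035,0,0,0],[0.45,0,0,0.035,0,0,0],[0.45,0,0,0.02,0,0,0]]'
python3 - <<'E'
from h import *
go([644.8,-186.5,46.5],.45); print(robot.state()['finger_gap'])
c=grab('wrist'); cv2.imwrite('pics/w2.png',c['pixels'][:,:,::-1])
E
```

```text
clock: 3.95
tcp_pos: [643.1, -186.2, 106.7]
tool_rot: [-0.002, 0.532, 0.847, -0.001]
contact_force: [-0.3, -1.2, 0.1]
finger_gap: 0.45
grip_force: 0.0
tcp [ 643.1 -186.2  106.7] shift [-1.2  1.6 60.2] tilt z [-4.e-03  3.e-04 -1.e+00]
 tooly yaw 0.4491 turn z deg -0.05
 shift if after turn [-1.   1.4 60.2]
0.45026957162527553
```

View pics/w2.png

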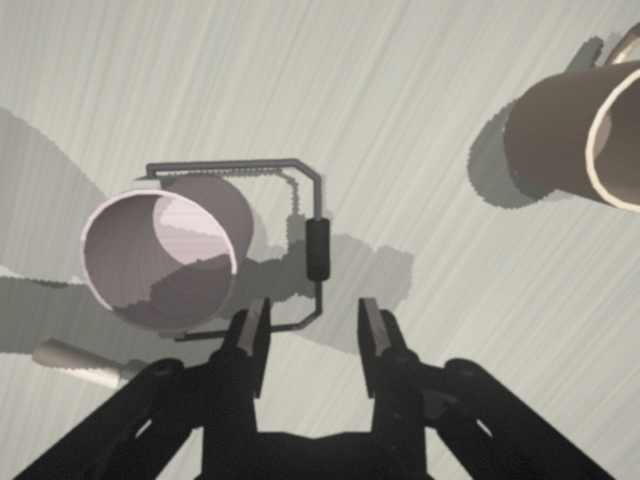

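Roller at (318,250), straight ahead of the fingers' centre line (x≈314) and the bar is parallel to the pads; descending.

```bash

python3 -m inch '[[0.45,0,0,0.02,0,0,0],[0.45,0,0,0.02,0,0,0],[0.45,0,0,0.012,0,0,0],[0.45,0,0,0.005,0,0,0],[0.45,0,0,0,0,0,0]]'
python3 - <<'E'
from h import *
go([644.8,-186.5,46.5],.45); s=robot.state();print(s['finger_gap'],s['contact_force'])
c=grab('wrist'); u,v,W=cloud(c); px=c['pixels'][v,u].astype(int)
cv2.imwrite('pics/w3.png',c['pixels'][:,:,::-1])
E
```

```text
clock: 4.5
tcp_pos: [644.9, -186.3, 52.5]
tool_rot: [-0.0, 0.531, 0.847, -0.0]
contact_force: [-0.6, -0.6, 0.0]
finger_gap: 0.448
grip_force: 0.0
tcp [ 644.9 -186.3   52.5] shift [-0.2 -0.2  6. ] tilt z [-5.e-04 -1.e-04 -1.e+00]
 tooly yaw 0.4515 turn z deg 0.08
 shift if after turn [-0.2 -0.2  6. ]
0.44759710109565826 [-0.56668451 -0.55037459  0.02228515]
```

View pics/w3.png

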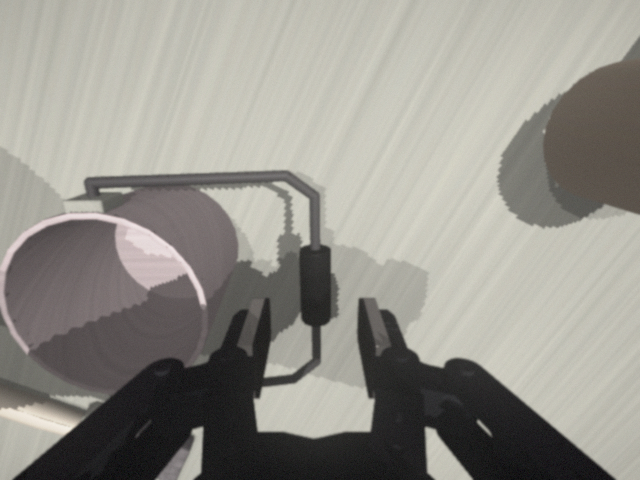

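```bash
python3 - <<'E'
from h import *
c=grab('wrist'); u,v,W=cloud(c); px=c['pixels'][v,u].astype(int)
m=(abs(u-315)<18)&(v>244)&(v<328)&(px.max(1)<50)&(W[:,2]>55)
print(W[m].mean(0),W[m].min(0),np.percentile(W[m][:,2],[50,90]))
d=W[m]; ax=np.array([-np.sin(.45),np.cos(.45)]); t=(d[:,:2]-[644.8,-186.5])@ax; n=(d[:,:2]-[644.8,-186.5])@[np.cos(.45),np.sin(.45)]
print('along',np.percentile(t,[2,98]),'across',np.percentile(n,[2,50,98]))
m=(abs(u-315)<8)&(v>195)&(v<350)&(W[:,2]>55)
print('bar angle',np.polyfit(W[m]@np.r_[ax,0],W[m]@np.array([np.cos(.45),np.sin(.45),0]),1))
E
```

```text
[ 645.55527121 -188.52038625   71.37340956] [ 630.16220733 -203.4734388    64.94563669] [71.68628693 72.91725211]
along [-16.26127396  18.37235783] across [-6.57167273 -0.54646153  7.1673638 ]
bar angle [-1.49934984e-02  4.93358362e+02]
```

```bash

python3 -m inch '[[0.45,0,0,0.006,0,0,0],[0.45,0,0,0,0,0,0],[0,0,0,0,0,0,0],[0,0,0,0,0,0,0],[0,0,0,0,0,0,0]]'
python3 -m inch '[[0,0,0,0,0,0,0],[0,0,0,0,0,0,0]]'
python3 - <<'E'
from h import *
go([644.8,-186.5,46.5],.45)
# arc: bail a0 -> pi/2 with radius 95->96.5; tool y = pail x, tool z = down
a0=-.155; N=20
a=np.linspace(a0,np.pi/2,N+1); r=np.linspace(95,96.5,N+1)
x=r*np.cos(a); z=r*np.sin(a)
for i in range(N): print((x[i+1]-x[i]).round(1),(-(z[i+1]-z[i])).round(1))
E
```

```text
clock: 5.1
tcp_pos: [645.0, -186.3, 46.7]
tool_rot: [0.0, 0.531, 0.848, 0.0]
contact_force: [0.1, -0.0, 0.1]
finger_gap: -0.0
grip_force: 0.0
clock: 5.3
tcp_pos: [645.0, -186.3, 46.7]
tool_rot: [0.0, 0.531, 0.848, 0.0]
contact_force: [-0.3, 0.9, -0.4]
finger_gap: 0.003
grip_force: 0.0
tcp [ 645.  -186.3   46.7] shift [-0.1 -0.3  0.2] tilt z [ 1.e-04 -0.e+00 -1.e+00]
 tooly yaw 0.4521 turn z deg 0.12
 shift if after turn [-0.1 -0.3  0.2]
1.0 -8.1
0.3 -8.2
-0.4 -8.2
-1.1 -8.1
-1.8 -8.0
-2.5 -7.8
-3.2 -7.6
-3.8 -7.3
-4.4 -6.9
-5.0 -6.5
-5.6 -6.1
-6.1 -5.6
-6.6 -5.0
-7.0 -4.5
-7.3 -3.9
-7.6 -3.2
-7.9 -2.5
-8.1 -1.9
-8.2 -1.1
-8.3 -0.4
```

```bash
python3 - <<'E'
from h import *
c=grab('wrist'); print(robot.state()['finger_gap'],robot.state()['grip_force'])
cv2.imwrite('pics/w4.png',c['pixels'][:,:,::-1])
E
```

```text
-0.0008533648111863562 0.0
```

View pics/w4.png

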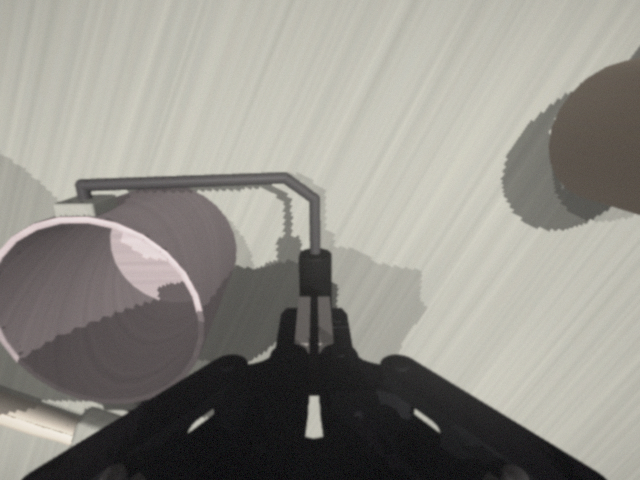

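The fingers are shut (pads at about (305,320) and (325,320)) and seem to sit in front of the roller (315,272), not around it; checking depths.

```bash
python3 - <<'E'
from h import *
c=grab('wrist'); u,v,W=cloud(c); s=c['state']
R=Ro.from_quat(np.roll(s['tool_rot'],-1)).as_matrix(); T=(W-s['tcp_pos'])@R
print(s['tcp_pos'],s['joint_positions'].round(3))
for (a,b) in [(315,230),(315,262),(315,285),(304,300),(304,320),(326,320),(304,340),(286,320),(345,330),(315,350)]:
    m=(abs(u-a)<3)&(abs(v-b)<3); print((a,b),m.sum(),T[m].mean(0).round(1) if m.any() else '',c['pixels'][b,a])
E
```

```text
[ 644.93657105 -186.25970958   46.6326187 ] [ 0.435  0.719 -0.331  1.816  0.355  0.665  0.35 ]
(315, 230) 25 [ 33.1   0.  -20.6] [100  99  97]
(315, 262) 25 [ 19.5   0.  -26. ] [50 50 47]
(315, 285) 25 [  7.9   0.  -26. ] [46 45 43]
(304, 300) 23 [ 10.1  -4.6 -44.5] [103 100  98]
(304, 320) 25 [ 10.3  -4.2 -60.5] [101  98  93]
(326, 320) 25 [ 10.2   4.1 -60.2] [99 96 92]
(304, 340) 25 [ 10.2  -3.9 -73. ] [98 93 90]
(286, 320) 25 [  6.2 -11.6 -53.7] [33 33 36]
(345, 330) 25 [  6.2  11.3 -60.8] [45 43 44]
(315, 350) 25 [  7.2  -0.1 -74.5] [30 29 28]
```

```bash

python3 -m inch '[[0.45,0,0,0,0,0,0],[0.45,0,0,0,0,0,0],[0.45,0,0,0.008,0,0,0],[0.45,0,0,0.008,0,0,0],[0.45,0,0,0.008,0,0,0]]'
python3 -m inch '[[0.45,0,0,0.008,0,0,0],[0.45,0,0,0.008,0,0,0],[0.45,0,0,0.002,0,0,0],[0.45,0,0,0,0,0,0]]'
python3 - <<'E'
from h import *
c=grab('wrist'); print(robot.state()['finger_gap'],robot.state()['contact_force'],c['fx'],c['fy'])
cv2.imwrite('pics/w5.png',c['pixels'][:,:,::-1])
u,v,W=cloud(c); s=c['state']
R=Ro.from_quat(np.roll(s['tool_rot'],-1)).as_matrix(); T=(W-s['tcp_pos'])@R
for (a,b) in [(315,300),(315,320),(315,340),(315,360),(260,310),(260,330),(370,310)]:
    m=(abs(u-a)<3)&(abs(v-b)<3); print((a,b),m.sum(),T[m].mean(0).round(1) if m.any() else '',c['pixels'][b,a])
E
```

```text
clock: 5.9
tcp_pos: [644.5, -186.2, 21.6]
tool_rot: [-0.0, 0.531, 0.848, -0.0]
contact_force: [-0.4, -0.4, 0.5]
finger_gap: 0.449
grip_force: 0.0
clock: 6.3
tcp_pos: [646.1, -185.9, 4.9]
tool_rot: [0.001, 0.53, 0.848, 0.0]
contact_force: [0.0, 0.4, 2.8]
finger_gap: 0.451
grip_force: 0.0
0.45067568515081796 [ 0.11580857 -0.00668308  3.60651969] 364.26618207594345 364.26618207594345
(315, 300) 25 [ 21.6  -0.1 -65.8] [38 37 39]
(315, 320) 24 [ 14.5  -0.1 -67.3] [40 38 37]
(315, 340) 25 [  6.3  -0.1 -67.4] [39 37 37]
(315, 360) 25 [ -2.3  -0.1 -67.4] [29 27 26]
(260, 310) 25 [ 10.3 -21.8 -53. ] [100  96  90]
(260, 330) 25 [  9.3 -20.1 -65.6] [27 24 25]
(370, 310) 25 [ 10.2  21.7 -52.9] [103  99  95]
```

View pics/w5.png

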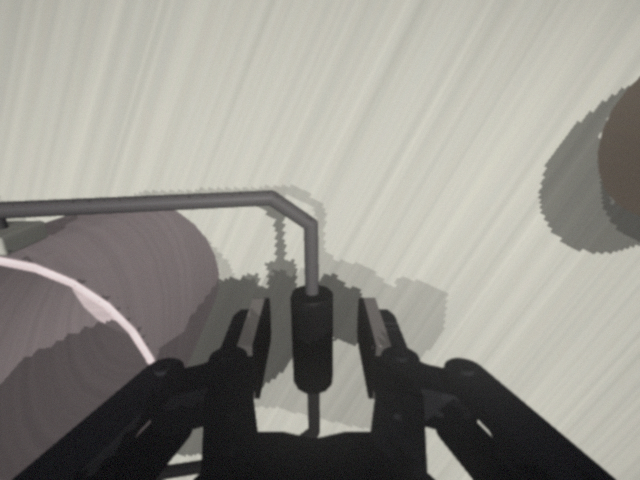

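Roller now lies between the pads (pads at (262,320)/(370,320), roller (312,340)); the 3 N is likely the left knuckle touching the rim, so raise a little and close.

```bash

python3 -m inch '[[0.4,0,0,-0.005,0,0,0],[0.3,0,0,-0.002,0,0,0],[0.3,0,0,0,0,0,0]]'
python3 -m inch '[[0,0,0,0,0,0,0],[0,0,0,0,0,0,0],[0,0,0,0,0,0,0],[0,0,0,0,0,0,0]]'
python3 - <<'E'
from h import *
c=grab('wrist')
cv2.imwrite('pics/w6.png',c['pixels'][:,:,::-1])
u,v,W=cloud(c); s=c['state']; print(s['tcp_pos'],s['contact_force'],s['finger_gap'],s['grip_force'],s['joint_positions'])
R=Ro.from_quat(np.roll(s['tool_rot'],-1)).as_matrix(); T=(W-s['tcp_pos'])@R
m=(abs(u-314)<10)&(v>260)&(v<300)&(T[:,2]<-50); print(T[m].mean(0),np.percentile(T[m][:,2],[5,50]))
E
```

```text
clock: 6.65
tcp_pos: [644.8, -186.4, 11.7]
tool_rot: [0.0, 0.531, 0.848, -0.0]
contact_force: [-0.9, 0.1, -0.6]
finger_gap: 0.301
grip_force: 0.0
clock: 7.05
tcp_pos: [645.5, -186.2, 11.6]
tool_rot: [0.0, 0.531, 0.848, 0.0]
contact_force: [3.1, 0.2, 0.6]
finger_gap: 0.162
grip_force: 58.4
[ 645.45768734 -186.24164549   11.62254869] [3.12225743 0.24579088 0.58861773] 0.1617246219602551 58.422927260398865 [ 0.41903437  0.7653787  -0.30844715  1.82608616  0.37732525  0.6070105
  0.33105316]
[ 24.10990744  -0.66256762 -56.0576493 ] [-60.48080975 -55.26961985]
```

View pics/w6.png

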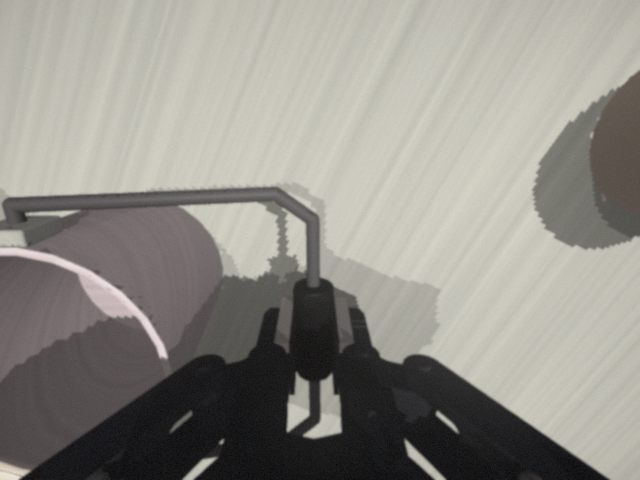

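Gripped the roller (58 N). Lead it round the arc, checking force as I go.

```bash

python3 -m inch '[[0,0,0.001,0,0,0,0],[0,0,0.001,-0.0081,0,0,0],[0,0,0.0003,-0.0082,0,0,0],[0,0,-0.0004,-0.0082,0,0,0],[0,0,-0.0011,-0.0081,0,0,0]]'
python3 -m inch '[[0,0,-0.0018,-0.008,0,0,0],[0,0,-0.0025,-0.0078,0,0,0],[0,0,-0.0032,-0.0076,0,0,0],[0,0,-0.0038,-0.0073,0,0,0],[0,0,0,0,0,0,0]]'
python3 - <<'E'
from h import *
go([560.6,-226.1,11.6+110],.45)
E
```

```text
clock: 7.6
tcp_pos: [645.0, -186.2, 45.1]
tool_rot: [-0.0, 0.531, 0.848, -0.0]
contact_force: [-0.1, -1.6, -0.6]
finger_gap: 0.164
grip_force: 58.5
clock: 8.1
tcp_pos: [635.1, -191.3, 75.9]
tool_rot: [0.0, 0.531, 0.847, -0.0]
contact_force: [-1.3, -1.1, -1.0]
finger_gap: 0.163
grip_force: 58.5
tcp [ 635.1 -191.3   75.9] shift [  1.1 -82.2 -45.7] tilt z [ 3.e-04 -4.e-04 -1.e+00]
 tooly yaw 0.4511 turn z deg 0.06
 shift if after turn [  1.1 -82.2 -45.7]
```

```bash

python3 -m inch '[[0,0,-0.0044,-0.0069,0,0,0],[0,0,-0.005,-0.0065,0,0,0],[0,0,-0.0056,-0.0061,0,0,0],[0,0,-0.0061,-0.0056,0,0,0],[0,0,-0.0066,-0.005,0,0,0]]'
python3 -m inch '[[0,0,-0.007,-0.0045,0,0,0],[0,0,-0.0073,-0.0039,0,0,0],[0,0,-0.0076,-0.0032,0,0,0],[0,0,0,0,0,0,0]]'
python3 -m inch '[[0,0,-0.0079,-0.0025,0,0,0],[0,0,-0.0081,-0.0019,0,0,0],[0,0,-0.0082,-0.0011,0,0,0],[0,0,-0.0083,-0.0004,0,0,0],[0,0,0,0,0,0,0]]'
python3 - <<'E'
from h import *
go([560.6,-226.1,11.6+110],.45)
c=grab('scene'); cv2.imwrite('pics/s2.png',cv2.resize(c['pixels'][150:350,180:380,::-1],(600,600)))
u,v,W=cloud(c)
m=(np.hypot(W[:,0]-562,W[:,1]+225)<60)&(W[:,2]>84)&(W[:,2]<97); P=W[m]
A=np.c_[2*P[:,:2],np.ones(len(P))]; s=np.linalg.lstsq(A,(P[:,:2]**2).sum(1),rcond=None)[0];print(s,np.median(P[:,2]))
E
```

```text
clock: 8.6
tcp_pos: [610.0, -203.1, 105.4]
tool_rot: [-0.0, 0.531, 0.848, -0.0]
contact_force: [-0.3, -0.3, -1.1]
finger_gap: 0.16
grip_force: 58.4
clock: 9.0
tcp_pos: [589.7, -213.6, 117.0]
tool_rot: [-0.0, 0.531, 0.847, -0.0]
contact_force: [-0.7, -0.4, -1.2]
finger_gap: 0.164
grip_force: 58.5
clock: 9.5
tcp_pos: [559.9, -227.6, 122.3]
tool_rot: [-0.001, 0.531, 0.847, -0.001]
contact_force: [0.3, 0.3, -4.0]
finger_gap: 0.165
grip_force: 58.4
tcp [ 559.9 -227.6  122.3] shift [1.1 1.3 0.7] tilt z [-1.5e-03 -2.0e-04 -1.0e+00]
 tooly yaw 0.4506 turn z deg 0.03
 shift if after turn [1.1 1.3 0.7]
[ 5.63104294e+02 -2.23082740e+02 -3.64779529e+05] 88.43692040252209
```

View pics/s2.png

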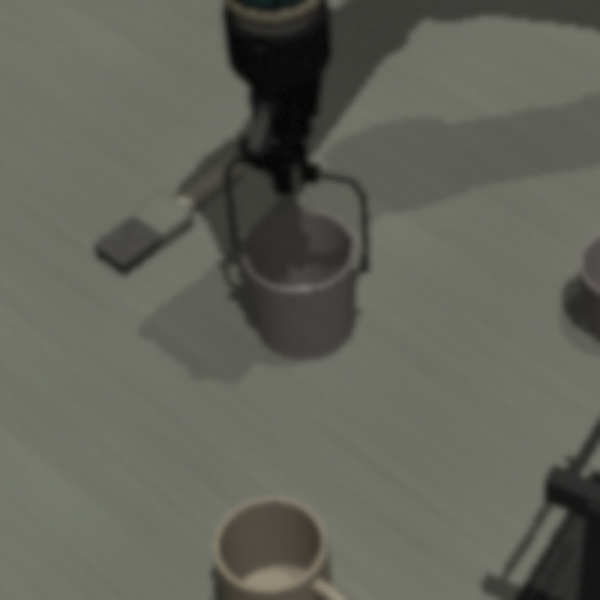

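Bail stands upright over the standing pail (bar at (297,175), pail (300,290)). Now fit the stand from the saved clouds.

```bash
python3 - <<'E'
from h import *
for n in['top','scene']:
    d=np.load(n+'1.npz'); W=d['W']
    P=W[(np.hypot(W[:,0]-640,W[:,1]-170)<170)&(W[:,2]>226)&(W[:,2]<265)]
    def f(p):  # yaw, offs: two prong lines
        pass
    best=None
    for y in np.arange(0,.42,.005):
        t=-P[:,0]*np.sin(y)+P[:,1]*np.cos(y); x=P[:,0]*np.cos(y)+P[:,1]*np.sin(y)
        k=x<x.max()-40
        for o in np.arange(np.median(t[k])-40,np.median(t[k])+40,1):
            sc=(abs(abs(t[k]-o)-32)<3).sum()
            if best is None or sc>best[0]: best=(sc,y,o,np.percentile(x,[.5,99.5]),k.sum())
    print(n,best)
    y,o=best[1:3]; xt=best[3][0]+6  # tip outer edge -> tip centre guess
    print(' tipmid-ish',xt*np.cos(y)-o*np.sin(y),xt*np.sin(y)+o*np.cos(y))
    xo=best[3][1]-100; print(' origin from crossbar',xo*np.cos(y)-o*np.sin(y),xo*np.sin(y)+o*np.cos(y))
    xo=xt+36; print(' origin from tips',xo*np.cos(y)-o*np.sin(y),xo*np.sin(y)+o*np.cos(y))
go([560,-227,233],.235)
E
```

```text
top (np.int64(351), np.float64(0.225), np.float64(15.482004774814285), array([568.32532299, 706.83730704]), np.int64(435))
 tipmid-ish 556.3948066279321 143.22740051268448
 origin from crossbar 588.0872970876934 150.48103099946817
 origin from tips 591.4873944824141 151.25922954942732
scene (np.int64(328), np.float64(0.23), np.float64(14.095851972446809), array([573.78374615, 710.90461988]), np.int64(419))
 tipmid-ish 561.3024125694442 145.90232000722494
 origin from crossbar 591.6037615046907 152.99717973070858
 origin from tips 596.3544027896377 154.10951085449173
tcp [ 560.8 -227.1  122.3] shift [   0.5   -0.7 -110.7] tilt z [-6.e-04  0.e+00 -1.e+00]
 tooly yaw 0.4512 turn z deg 12.39
 shift if after turn [   0.3   -0.8 -110.7]
```

```bash

python3 -m inch '[[0,0,0,-0.01,0,0,0],[0,0,0,-0.02,0,0,0],[0,0,0,-0.03,0,0,2],[0,0,0,-0.027,0,0,3],[0,0,0,-0.015,0,0,3]]'
python3 -m inch '[[0,0,0,-0.005,0,0,3],[0,0,0,0,0,0,1.8],[0,0,0,0,0,0,0]]'
python3 - <<'E'
from h import *
s=robot.state(); print(s['finger_gap'],s['contact_force'])
go([475,125,229],.227)
E
```

```text
clock: 10.05
tcp_pos: [563.5, -226.3, 227.7]
tool_rot: [0.002, 0.589, 0.808, 0.001]
contact_force: [0.1, -0.5, -3.0]
finger_gap: 0.164
grip_force: 58.8
clock: 10.35
tcp_pos: [561.6, -226.2, 229.6]
tool_rot: [-0.0, 0.621, 0.783, 0.0]
contact_force: [-0.3, 0.0, -3.9]
finger_gap: 0.162
grip_force: 58.8
0.1618298996061242 [-0.25298554  0.01853252 -3.88244433]
tcp [ 561.6 -226.2  229.6] shift [361.7  -4.4   0.6] tilt z [-1.e-04  1.e-04 -1.e+00]
 tooly yaw 0.2295 turn z deg 0.14
 shift if after turn [361.7  -5.3   0.6]
```

```bash

python3 -m inch '[[0,0.008,-0.0005,0,0,0,0],[0,0.016,-0.0005,0,0,0,0],[0,0.022,-0.0003,0,0,0,0],[0,0.022,-0.0003,0,0,0,0],[0,0.022,-0.0003,0,0,0,0]]'
python3 -m inch '[[0,0.022,-0.0003,0,0,0,0],[0,0.022,-0.0003,0,0,0,0],[0,0.022,-0.0003,0,0,0,0],[0,0.022,-0.0003,0,0,0,0],[0,0.022,-0.0003,0,0,0,0]]'
python3 -m inch '[[0,0.022,-0.0003,0,0,0,0],[0,0.022,-0.0003,0,0,0,0],[0,0.022,-0.0003,0,0,0,0],[0,0.022,-0.0003,0,0,0,0],[0,0.022,-0.0003,0,0,0,0]]'
python3 -m inch '[[0,0.022,0,0,0,0,0],[0,0.018,0,0,0,0,0],[0,0.01,0,0,0,0,0],[0,0.002,0,0,0,0,0],[0,0,0,0,0,0,0]]'
python3 - <<'E'
from h import *
go([606.6,155.4,229],.227)
c=grab('wrist'); u,v,W=cloud(c)
cv2.imwrite('pics/w7.png',c['pixels'][:,:,::-1])
m=(W[:,2]>226)&(W[:,2]<270)&(W[:,0]>520)
P=W[m]; print(len(P),P.min(0) if len(P) else '',P.max(0) if len(P) else '')
T=P[(P[:,2]>247)&(P[:,0]<590)]
if len(T):
  for k in (T[:,1]<141,T[:,1]>=141): print(k.sum(),T[k].mean(0) if k.any() else '')
E
```

```text
clock: 10.85
tcp_pos: [538.1, -136.8, 228.9]
tool_rot: [-0.001, 0.621, 0.784, -0.0]
contact_force: [-0.1, -1.2, -4.1]
finger_gap: 0.161
grip_force: 58.8
clock: 11.35
tcp_pos: [511.4, -30.2, 229.2]
tool_rot: [-0.001, 0.621, 0.784, -0.0]
contact_force: [0.6, 0.2, -4.4]
finger_gap: 0.161
grip_force: 58.8
clock: 11.85
tcp_pos: [484.7, 76.2, 229.2]
tool_rot: [-0.001, 0.621, 0.784, -0.0]
contact_force: [-0.2, 0.2, -5.0]
finger_gap: 0.162
grip_force: 58.8
clock: 12.35
tcp_pos: [474.3, 124.6, 229.3]
tool_rot: [-0.0, 0.621, 0.783, -0.0]
contact_force: [0.6, -0.5, -3.2]
finger_gap: 0.165
grip_force: 58.8
tcp [474.3 124.6 229.3] shift [-1.000e-01  1.359e+02  2.000e-01] tilt z [-6.e-04 -7.e-04 -1.e+00]
 tooly yaw 0.2297 turn z deg 0.15
 shift if after turn [  0.2 135.9   0.3]
5669 [542.85730386 107.8679552  231.6445649 ] [656.00527028 194.67766086 257.63778694]
314 [560.34220347 112.89994281 253.17520338]
366 [545.83586258 174.39432838 253.78968695]
```

View pics/w7.png

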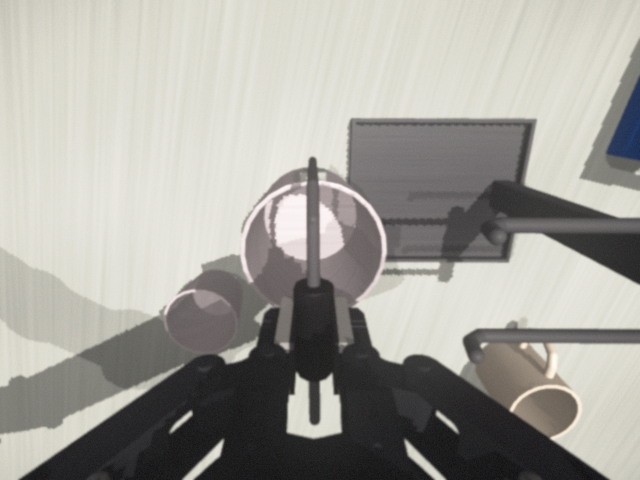

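Prong tips at (495,232) and (477,350) with the pail hanging straight at (313,245), lined up with the prongs; advance over the tips.

```bash

python3 -m inch '[[0,0,0.004,0,0,0,0],[0,0,0.008,0,0,0,0],[0,0,0.013,0,0,0,0],[0,0,0.013,0,0,0,0],[0,0,0.013,0,0,0,0]]'
python3 -m inch '[[0,0,0.013,0,0,0,0],[0,0,0.013,0,0,0,0],[0,0,0.013,0,0,0,0],[0,0,0.013,0,0,0,0],[0,0,0.013,0,0,0,0]]'
python3 -m inch '[[0,0,0.009,0,0,0,0],[0,0,0.005,0,0,0,0],[0,0,0.002,0,0,0,0],[0,0,0,0,0,0,0],[0,0,0,0,0,0,0]]'
python3 - <<'E'
from h import *
go([602.7,155.3,191.5],.23)
print(robot.state()['contact_force'])
E
```

```text
clock: 12.9
tcp_pos: [526.2, 136.6, 229.4]
tool_rot: [0.0, 0.622, 0.783, 0.0]
contact_force: [-0.3, -1.0, -4.0]
finger_gap: 0.16
grip_force: 58.8
clock: 13.4
tcp_pos: [588.6, 151.3, 229.3]
tool_rot: [-0.0, 0.622, 0.783, -0.0]
contact_force: [0.0, 0.4, -3.6]
finger_gap: 0.17
grip_force: 58.8
clock: 13.9
tcp_pos: [602.9, 154.6, 229.6]
tool_rot: [-0.0, 0.622, 0.783, -0.0]
contact_force: [-0.4, -0.2, -3.5]
finger_gap: 0.159
grip_force: 58.8
tcp [602.9 154.6 229.6] shift [ 0.7 -0.1 38.1] tilt z [-2.e-04 -2.e-04 -1.e+00]
 tooly yaw 0.229 turn z deg -0.06
 shift if after turn [ 0.7 -0.1 38.1]
[-0.36174749 -0.2111018  -3.46547456]
```

```bash

python3 -m inch '[[0,0,0,0.008,0,0,0],[0,0,0,0.01,0,0,0],[0,0,0,0.01,0,0,0],[0,0,0,0.007,0,0,0],[0,0,0,0,0,0,0]]'
python3 -m inch '[[0,0,0,0.002,0,0,0],[0,0,0,0,0,0,0]]'
python3 -m inch '[[0,0,0,0.0015,0,0,0],[0,0,0,0,0,0,0]]'
```

```text
clock: 14.4
tcp_pos: [602.0, 154.1, 192.6]
tool_rot: [-0.001, 0.622, 0.783, -0.001]
contact_force: [0.6, 0.0, -3.1]
finger_gap: 0.168
grip_force: 58.8
clock: 14.6
tcp_pos: [603.7, 154.9, 192.6]
tool_rot: [0.0, 0.622, 0.783, 0.0]
contact_force: [0.5, 0.4, -2.6]
finger_gap: 0.165
grip_force: 58.8
clock: 14.8
tcp_pos: [603.4, 154.8, 191.2]
tool_rot: [0.0, 0.622, 0.783, 0.0]
contact_force: [0.5, -0.6, -2.7]
finger_gap: 0.161
grip_force: 58.8
```

```bash

python3 -m inch '[[0,0,0,0.001,0,0,0],[0,0,0,0,0,0,0]]'
python3 -m inch '[[0,0,0,0.001,0,0,0],[0,0,0,0,0,0,0]]'
python3 -m inch '[[0,0,0,0.001,0,0,0],[0,0,0,0,0,0,0],[0,0,0,0,0,0,0]]'
```

```text
clock: 15.0
tcp_pos: [603.1, 154.6, 189.9]
tool_rot: [-0.0, 0.622, 0.783, -0.0]
contact_force: [-0.6, -0.2, -2.9]
finger_gap: 0.166
grip_force: 58.8
clock: 15.2
tcp_pos: [603.2, 154.6, 188.8]
tool_rot: [-0.0, 0.622, 0.783, -0.0]
contact_force: [-0.0, -1.1, -4.0]
finger_gap: 0.163
grip_force: 58.8
clock: 15.5
tcp_pos: [603.5, 154.8, 188.3]
tool_rot: [0.0, 0.622, 0.783, 0.0]
contact_force: [-0.5, 0.5, -0.2]
finger_gap: 0.162
grip_force: 59.1
```

```bash

python3 -m inch '[[0.2,0,0,0,0,0,0],[0.25,0,0,0,0,0,0],[0.35,0,0,0,0,0,0],[0.35,0,0,0,0,0,0],[0.35,0,0,0,0,0,0]]'
python3 -m inch '[[0.35,0,0,-0.004,0,0,0],[0.35,0,0,-0.008,0,0,0],[0.35,0,0,-0.015,0,0,0],[0.35,0,0,-0.025,0,0,0],[0.35,0,0,-0.03,0,0,0]]'
python3 -m inch '[[0.35,0,0,-0.03,0,0,0],[0.35,0,0,-0.02,0,0,0],[0.35,0,0,0,0,0,0],[0.35,0,0,0,0,0,0],[0.35,0,0,0,0,0,0]]'
python3 - <<'E'
from h import *
c=grab('wrist'); cv2.imwrite('pics/w8.png',c['pixels'][:,:,::-1])
u,v,W=cloud(c); px=c['pixels'][v,u].astype(int)
def fit(z0,z1,r):
    P=W[(np.hypot(W[:,0]-603,W[:,1]-155)<r)&(W[:,2]>z0)&(W[:,2]<z1)]; return P
P=fit(148,164,55); A=np.c_[2*P[:,:2],np.ones(len(P))]; s=np.linalg.lstsq(A,(P[:,:2]**2).sum(1),rcond=None)[0]
print('rim',len(P),s[:2],np.sqrt(s[2]+s[0]**2+s[1]**2),'z plane',np.linalg.lstsq(np.c_[P[:,:2]-s[:2],np.ones(len(P))],P[:,2],rcond=None)[0])
P=fit(241,260,30); print('roller/bar top',len(P),P.mean(0),np.percentile(P[:,2],[50,95]))
a=grab('scene')
z=np.hstack([c['pixels'],a['pixels']])[:,:,::-1]; cv2.imwrite('pics/f.png',cv2.resize(np.hstack([c['pixels'],a['pixels'][130:450,200:627][:,:,:].repeat(1,0)if 0 else cv2.resize(a['pixels'][200:420,300:520],(480,480))])[:,:,::-1],(800,343)))
E
```

```text
clock: 16.0
tcp_pos: [603.5, 154.8, 188.1]
tool_rot: [0.0, 0.622, 0.783, 0.0]
contact_force: [-0.2, 0.6, 0.1]
finger_gap: 0.348
grip_force: 0.0
clock: 16.5
tcp_pos: [602.9, 154.6, 271.3]
tool_rot: [-0.0, 0.622, 0.783, -0.0]
contact_force: [-0.1, 0.7, -0.7]
finger_gap: 0.35
grip_force: 0.0
clock: 17.0
tcp_pos: [602.5, 154.3, 319.1]
tool_rot: [-0.0, 0.622, 0.783, -0.001]
contact_force: [-0.8, -0.1, -0.9]
finger_gap: 0.35
grip_force: 0.0
rim 1060 [606.79183985 158.07921328] 44.193898765799105 z plane [1.22821241e-02 1.79461220e-02 1.54606722e+02]
roller/bar top 1266 [602.20997404 157.24367573 246.41024849] [247.01170237 249.12307456]
```

View pics/f.png

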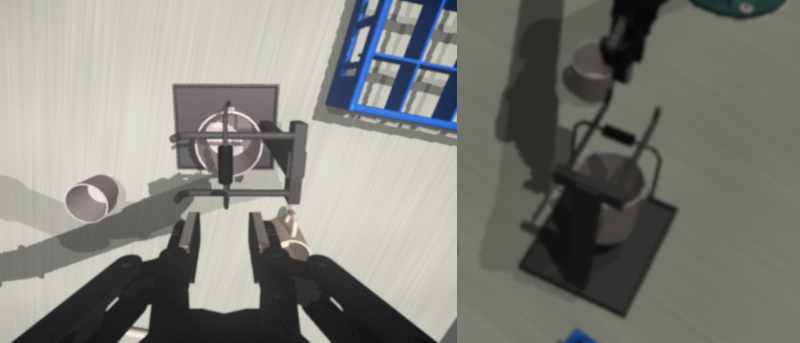

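The bail's bar at (226,165) lies across both prongs, between the tips (180,137)/(180,196) and the cross bar; the pail hangs level over the tray. Let it settle, verify stillness, hand in.

```bash

python3 -m inch '[[0.35,0,0,0,0,0,0],[0.35,0,0,0,0,0,0],[0.35,0,0,0,0,0,0],[0.35,0,0,0,0,0,0],[0.35,0,0,0,0,0,0]]' >/dev/null
python3 -m inch '[[0.35,0,0,0,0,0,0],[0.35,0,0,0,0,0,0],[0.35,0,0,0,0,0,0],[0.35,0,0,0,0,0,0],[0.35,0,0,0,0,0,0]]'
python3 - <<'E'
from h import *
for i in range(3):
    c=grab('wrist'); u,v,W=cloud(c)
    P=W[(np.hypot(W[:,0]-603,W[:,1]-155)<55)&(W[:,2]>148)&(W[:,2]<164)]
    A=np.c_[2*P[:,:2],np.ones(len(P))]; s=np.linalg.lstsq(A,(P[:,:2]**2).sum(1),rcond=None)[0]; print(s[:2])
print(workorder.close_job())
E
```

```text
clock: 18.1
tcp_pos: [603.3, 154.7, 320.0]
tool_rot: [0.0, 0.622, 0.783, 0.0]
contact_force: [0.2, 0.1, 0.3]
finger_gap: 0.351
grip_force: 0.0
[601.20063129 156.84038457]
[601.29034336 156.86849414]
[601.72399121 157.00201234]
the job is handed in; nothing more can be done
None
```

The pail hangs by its bail across both prongs, level over the drip tray. It had all but stopped moving (rim centre within about 0.5 mm over the last three pictures) when I handed the job in at about 18 s, with no verdict returned.

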